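Set the pantry counter right

ROBOT

A 7-joint arm with a two-finger parallel gripper is mounted at the origin on the work surface. World frame = base frame: x ahead of the robot, y to its left, z up, the work surface at z = 0. Lengths are in m, angles in rad, forces in N, time in s.
With the tool pointing down it reaches from about 0.4 to 0.9 m from the base axis. Payload 5.5 kg.
Tool frame: the origin (TCP) lies midway between the tips of the shut fingers; the grasp point (between the pads) lies 19 mm behind it; z points along the fingers, y is the line along which they close (so a half turn about z gives the same grasp; the last joint's range is limited). The gripper opens to 92 mm and grips with 3 to 60 N. Pads are 19 mm wide; open, the fingers measure 130 mm over their backs; the gripper's body (75 mm by 190 mm) begins 47 mm behind the grasp point.
Start: joints at [-0.84, 0.501, -0.427, 1.55, 0.221, 1.138, -0.21], TCP at [0.293, 0.58, 0.227] pointing down, gripper open.
Joint ranges: [-2.88, 2.88], [-0.31, 2.03], [-1.54, 1.56], [0.2, 2.42], [-1.41, 4.55], [0.19, 2.02], [-2.57, 2.57]. Speed limits (rad/s): [2.57, 2.57, 3.14, 3.14, 3.14, 3.14, 3.14].

INTERFACE

Orientations are given as [roll, pitch, yaw] about the fixed x, y, z axes, in that order (R = Rz(yaw) Ry(pitch) Rx(roll)).
In Python, from rig import env gives the robot as it stands.
- The arm moves only by the shell command python3 -m crank 'ROWS' [FORCE]. ROWS is JSON, a list of rows, each a list of 5 numbers: the closure, from -1 (fully open) to 1 (shut), then the shift along the tool's x, y, z in m, then the turn about the tool's z in degrees. A call has exactly 5 rows; each row shifts and turns the commanded pose from where the row before left it, along the tool's axes as they then stand; what a row does not reach is not made up. A row lasts 1/8 s, in which the tool goes at most 62.5 mm and 10.7 degrees, less where a joint would pass 70% of its speed; a pose out of reach is approached as far as the arm can. A call is refused whole if a number of a shift passes 0.0625 or a number of a turn 10.7, either way. A call with a gripper value outside its range is refused whole. The fingers move at their own pace and stop on an object; FORCE is the grip in N (left out, the last holds). Time passes only in rows, so rows that do not move let the fingers close, or fill a call up. It gives the time, the measured TCP pose, the force, the opening and the grip force at its end, in the units of the state.
- env.read_state(): the state, without advancing time (a new reading comes with each control period).
- env.get_image(name): name is "scene" or "side" or "wrist"; returns (picture, depth): 384x512x3 uint8, blue, green, red; 384x512 float32, m along the optical axis (not along the pixel's ray), 0 where there is no reading.
- env.camera_params(name): a dict with "fx", "fy", "cx", "cy" (pixels), "R" (3x3) and "t" (3): a world point X has camera coordinates R X + t. Camera axes: x right, y down, z forward; pixel columns grow to the right and rows downward; lengths in m; the calibration is good to about 2 mm. A picture is of the moment at which its call begins: read the wrist's pose just before it. camera_params takes no time and is no camera call; for the wrist camera it gives the pose at the moment of the call.
- env.finish_job(): hands the job in; it is judged then, once.
The state is a dict: "t": time; "joint_positions": joint angles; "joint_vel": joint speeds; "effort": joint torques, N m; "ee_pos": TCP position; "orientation": TCP orientation; "contact_force": force on the tool from outside, world axes, zero at the start; "torque": the same for the moment, N m; "width": finger opening in m; "grasp_force": force on a finger pad.
Only numpy, scipy, OpenCV 4.12 (cv2) and the standard library are available. Lean on these libraries where they do the work, as an engineer would, in place of code of your own. Each camera call takes 0.05 s, during which the arm holds its last target. There are 200 camera calls.

TASK

The pepper mill, the tea tin and the oil bottle each stand on the wrong trivet: put the mill in the middle of the round trivet, the square tin in the middle of the square one and the bottle in the middle of the oblong one, all upright. Their feet are oily, so never stand one on the bare counter: park one on the middle of the spare six-sided cork mat while you swap the others round. Leave the garlic, the wooden bowl and the stack of saucers where they are.

Things in the scene. Friction and masses are not known exactly. Their poses are not given: they have to be found in the camera images.
- mill: Turned pale-wood pepper mill, round, 130 mm high, loose, upright, about 0.25 kg. Foot diameter 52 mm (to 18 mm up), waist 36 mm (40 to 66 mm up), straight cylindrical head of diameter 48 mm from 84 to 112 mm up (the best grip, about 98 mm up), small knob of diameter 22 mm on top. Origin: centre of its underside; z up its axis. It starts near the middle of the square trivet and belongs on the round one.
- tin: Square dark steel tea tin, loose, upright, about 0.25 kg: body 56 x 56 mm and 84 mm high, with a 48 x 48 mm lid plug above it, 95 mm high in all. Grip it across two opposite flat sides, about 60 mm up. Origin: centre of its underside; x and y at right angles to its sides, z up. It starts near the middle of the oblong trivet and belongs on the square one.
- bottle: Green glass oil bottle, round, loose, upright, about 0.3 kg, 157 mm high with its cork. Body diameter 60 mm up to 72 mm, shoulder to 98 mm, straight neck of diameter 28 mm from 98 to 145 mm up (grip here, about 125 mm up), then a cork of diameter 22 mm. Origin: centre of its underside; z up its axis. It starts near the middle of the round trivet and belongs on the oblong one. (The green bottles in a crate at the far edge of the counter are stock, not this one.)
- round_trivet: Flat round grey stone trivet, diameter 96 mm, 10 mm thick, fixed to the counter (z = 0). Origin: centre of its underside, so its top is 10 mm above its origin. The mill's place.
- square_trivet: Flat square white tile, 92 x 92 mm, 10 mm thick, fixed to the counter. Origin: centre of its underside, top 10 mm above; x and y at right angles to its edges. The tin's place.
- oblong_trivet: Flat oblong pale-wood board, 130 mm (its x) by 80 mm (its y), 10 mm thick, fixed to the counter. Origin: centre of its underside, top 10 mm above. The bottle's place.
- hex_mat: Flat six-sided cork mat, 87 mm across flats, 100 mm across corners, 10 mm thick, fixed to the counter. Origin: centre of its underside, top 10 mm above. The spare place: empty at the start and at the end.
- garlic: Bystander: a whitish garlic bulb, diameter 50 mm, 44 mm high, loose and light. Origin: centre of its underside. Leave it.
- bowl: Bystander: a small pale-wood bowl, 88 mm across the rim, 42 mm high, empty, loose. Origin: centre of its underside. Leave it.
- saucers: Bystander: a stack of four white saucers (one piece), diameter 116 mm, 33 mm high, loose. Origin: centre of its underside. Leave it. Other kitchen things stand nearer the edges of the counter, at least 120 mm from every trivet's middle; all those within 200 mm are less than 100 mm high.
There are look-alikes about, which are no part of the job. Leave any purple or yellow look-alike of the mill alone.

How it is judged:
On the way:
1. one of the three stands released on the spare six-sided mat, within 30 mm of its middle (((horizontal distance between mill and hex_mat below 0.03 m and height (world z) of mill between 0.006 and 0.014 m and angle between mill's own z axis and vertical below 0.1 rad and contact force between the fingers and mill below 0.1 N) or (horizontal distance between tin and hex_mat below 0.03 m and height (world z) of tin between 0.006 and 0.014 m and angle between tin's own z axis and vertical below 0.1 rad and contact force between the fingers and tin below 0.1 N) or (horizontal distance between bottle and hex_mat below 0.03 m and height (world z) of bottle between 0.006 and 0.014 m and angle between bottle's own z axis and vertical below 0.1 rad and contact force between the fingers and bottle below 0.1 N))), for 0.2 s.
At the end, for the whole second after the job is handed in: The mill stands on the round trivet, the tin on the square one and the bottle on the oblong one, each within 15 mm of the trivet's middle, upright (within 0.1 rad), resting on the trivet's top, released and at rest (horizontal distance between mill and round_trivet below 0.015 m and height (world z) of mill between 0.006 and 0.014 m and angle between each of mill, tin, bottle's own z axis and vertical below 0.1 rad and linear speed of each of mill, tin, bottle below 0.02 m/s and angular speed of each of mill, tin, bottle below 0.2 rad/s and horizontal distance between tin and square_trivet below 0.015 m and height (world z) of tin between 0.006 and 0.014 m and horizontal distance between bottle and oblong_trivet below 0.015 m and height (world z) of bottle between 0.006 and 0.014 m); the robot touches nothing.
It fails at once if the mill, tin or bottle stands on the bare counter (height (world z) of any of mill, tin, bottle below 0.004 m).
It fails at once if the mill, tin or bottle is tipped over (angle between any of mill, tin, bottle's own z axis and vertical above 0.6 rad).
It fails at once if the garlic, bowl or saucers are pushed from their place (more than 20 mm) (distance of any of garlic, bowl, saucers from where it was at the start of the episode above 0.02 m).
It also fails if it takes over 136 s, if anything falls off the work surface, if the arm or the gripper's body presses on something with over 40 N, if the wrist force passes 120 N, or if a joint passes its speed limit or range.

## Working session

There is one attempt and no reset: what is moved stays moved. The work goes in short steps, Python scripts to look and compute and a shell command to move; the robot and the scene stay as the last step left them, time stands still between calls to the robot, and variables do not carry over. Pictures are saved under pics/ and viewed, at most 14 in all, crops included, and the job is handed in when it is done.

```bash
mkdir -p pics
cat > h.py <<'E'
import numpy as np,cv2
from rig import env
def grab(n,f=None):
    c=env.camera_params(n);im,d=env.get_image(n)
    if f: cv2.imwrite('pics/'+f,im)
    return im,d,c
def ray(c,u,v,z):
    R=np.array(c['R']);t=np.array(c['t']);o=-R.T@t
    w=R.T@np.array([(u-c['cx'])/c['fx'],(v-c['cy'])/c['fy'],1])
    return o+w*(z-o[2])/w[2]
def cloud(d,c):
    v,u=np.indices(d.shape);R=np.array(c['R']);t=np.array(c['t'])
    P=np.stack([(u-c['cx'])/c['fx']*d,(v-c['cy'])/c['fy']*d,d],-1)
    return (P-t)@R
E
python3 - <<'E'
from h import *
for n in('scene','side','wrist'):
    im,d,c=grab(n,n+'0.png'); np.savez(n+'0.npz',im=im,d=d,**c)
    R=np.array(c['R']);print(n,(-R.T@np.array(c['t'])).round(3),R[2].round(2),c['fx'])
print(env.read_state())
E
```

```text
scene [1.303 0.006 0.663] [-0.8   0.04 -0.6 ] 441.27858743347986
side [ 0.305 -0.703  0.613] [ 0.18  0.78 -0.59] 415.8156963556106
wrist [0.224 0.614 0.384] [ 0.25 -0.13 -0.96] 300.4072047746111
{'t': 0.15, 'joint_positions': array([-0.839771  ,  0.50171022, -0.42681261,  1.55116341,  0.22079247,
        1.13832321, -0.21030625]), 'joint_vel': array([-0.00075421, -0.00112846, -0.00042256, -0.00421762,  0.00014585,
       -0.0017595 ,  0.00090402]), 'effort': array([-6.67151427e-03, -5.67104173e+01, -5.82500920e+00, -2.79450792e+01,
       -6.86062546e-02,  2.65645684e-02,  1.02846047e-04]), 'ee_pos': array([0.2929098 , 0.57966374, 0.22588579]), 'orientation': array([-3.14003590e+00, -7.46275622e-05,  2.67377444e+00]), 'contact_force': array([-0.19369765, -0.22658982, -0.20060411]), 'torque': array([ 0.05535985, -0.04464787,  0.08169192]), 'grasp_force': 0.0, 'width': 0.09201979295839874}
```

View pics/scene0.png

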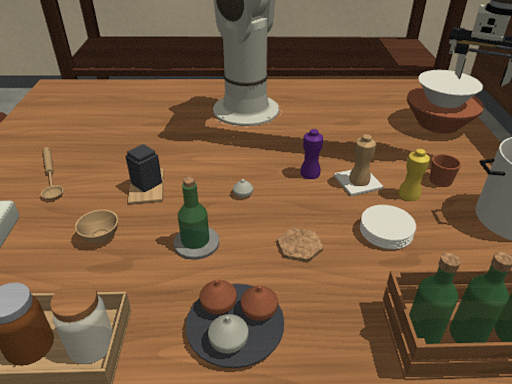

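View pics/side0.png

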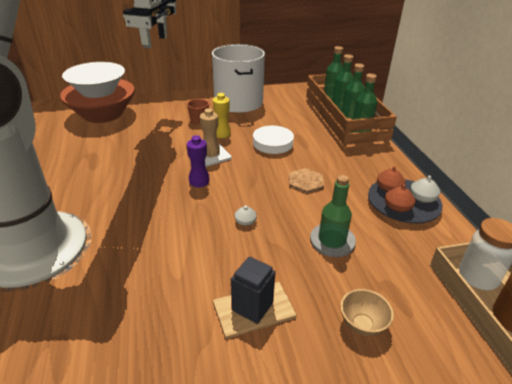

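Candidates in the scene view: pale mill (363,160), purple (312,155) and yellow (414,175) look-alikes. Green bottle (192,220), crate bottles (435,300) and (483,300). Dark tin (144,168) is the only one. I choose the pale mill on the white tile, the bottle on the grey round and the tin on the board. In the side view the mill is at (210,135), the bottle at (336,215) and the tin at (253,290).

Run:
```python
from h import *
W={}
pts=[];cols=[]
for n in('scene','side'):
    f=np.load(n+'0.npz');P=cloud(f['d'],f);m=f['d']>0
    pts.append(P[m]);cols.append(f['im'][m]);W[n]=(P,f)
    g=P[m];s=(abs(g[:,2])<.02)&(g[:,0]>.3)&(g[:,0]<.9);print(n,'plane z',np.median(g[s,2]),g[s,2].std())
# depth-based approx location
for k,(u,v) in dict(mill=(363,160),tin=(144,168),bottle=(192,220),garlic=(242,188),bowl=(97,228),sauc=(387,225),hex=(300,244),sq=(378,187),rd=(215,245),ob=(145,198),purple=(312,155),yel=(414,175)).items():
    print(k,W['scene'][0][v,u].round(3))
p=np.vstack(pts);c=np.vstack(cols)
m=(p[:,0]>.25)&(p[:,0]<.95)&(p[:,1]>-.45)&(p[:,1]<.45)&(p[:,2]>-.01)&(p[:,2]<.2)
p=p[m];c=c[m]
o=np.argsort(p[:,2]);p=p[o];c=c[o]
im=np.zeros((560,720,3),np.uint8)  # x up, y left ; 1.25mm/px
im[(559-(p[:,0]-.25)*800).astype(int).clip(0,559),(360-p[:,1]*800).astype(int).clip(0,719)]=c
im=cv2.medianBlur(cv2.dilate(im,np.ones((2,2))),3)
cv2.imwrite('pics/top.png',im)
```

```text
scene plane z 0.0016840884449407835 0.004456513438462806
side plane z -0.0012105377224187269 0.004623541896448861
mill [0.43  0.281 0.085]
tin [ 0.444 -0.236  0.078]
bottle [ 0.643 -0.105  0.088]
garlic [ 0.462 -0.009  0.03 ]
bowl [ 0.574 -0.324  0.009]
sauc [0.605 0.302 0.034]
hex [0.635 0.114 0.011]
sq [0.438 0.328 0.01 ]
rd [ 0.635 -0.065  0.012]
ob [ 0.471 -0.239  0.01 ]
purple [0.378 0.166 0.067]
yel [0.477 0.392 0.073]
```

View pics/top.png

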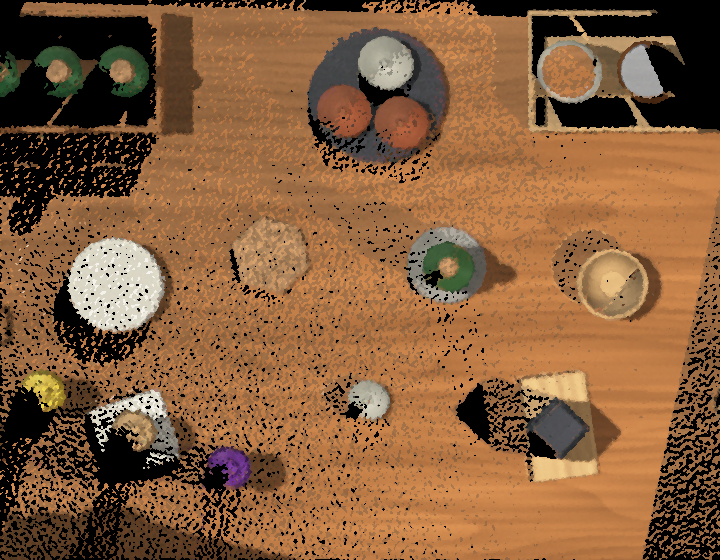

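The top view shows the tile at (135,435), hex mat (270,255), round trivet (447,265), board (560,427), mill (135,430), bottle (449,267) and tin (557,428). Now I fit the poses numerically.

Run:
```python
from h import *
from scipy.optimize import least_squares
pp=[];cc=[]
for n,dz in(('scene',.0015),('side',-.0012)):
    f=np.load(n+'0.npz');m=f['d']>0;p=cloud(f['d'],f)[m]-[0,0,dz];pp.append(p);cc.append(f['im'][m])
def sel(i,x,y,r,z0,z1):
    p=pp[i];m=(np.hypot(p[:,0]-x,p[:,1]-y)<r)&(p[:,2]>z0)&(p[:,2]<z1);return p[m],cc[i][m]
def circ(P,R):
    return least_squares(lambda q:np.hypot(P[:,0]-q[0],P[:,1]-q[1])-R,P[:,:2].mean(0),loss='soft_l1',f_scale=.002).x
for k,x,y,R,z0,z1,r in(('mill',.42,.285,.024,.096,.12,.04),('bottle',.62,-.11,.014,.112,.153,.03),('millfoot',.42,.285,.026,.013,.026,.04),('botbody',.62,-.11,.03,.02,.08,.045),('purple',.37,.165,.024,.08,.11,.035),('yel',.46,.40,.024,.08,.11,.035)):
    print(k,[(circ(P,R).round(4),len(P)) for P in (sel(i,x,y,r,z0,z1)[0] for i in(0,1)) if len(P)>20])
for i in(0,1):
    P,_=sel(i,.415,-.246,.06,.088,.115);r=cv2.minAreaRect(P[:,:2].astype(np.float32)*1000);print('tin top',r,len(P))
def rect(name,x,y,r,f):
    A=[]
    for i in(0,1):
        P,c=sel(i,x,y,r,.004,.016);hsv=cv2.cvtColor(c[None],cv2.COLOR_BGR2HSV)[0].astype(int);P=P[f(hsv)];A.append(P)
    for P in A+[np.vstack(A)]:
        g=np.zeros((200,200),np.uint8);ij=((P[:,:2]-[x,y])*1000+100).astype(int).clip(0,199);g[ij[:,1],ij[:,0]]=255
        g=cv2.morphologyEx(g,cv2.MORPH_CLOSE,np.ones((5,5)));g=cv2.morphologyEx(g,cv2.MORPH_OPEN,np.ones((4,4)))
        cs,_=cv2.findContours(g,cv2.RETR_EXTERNAL,cv2.CHAIN_APPROX_NONE)
        if not cs: continue
        q=max(cs,key=cv2.contourArea).astype(np.float32)[:,0]
        rr=cv2.minAreaRect(q);ce=cv2.minEnclosingCircle(q)
        print(name,len(P),'rect',np.array(rr[0])+[x*1000-100,y*1000-100],np.round(rr[1]),round(rr[2],1),'circ',np.round(np.array(ce[0])+[x*1000-100,y*1000-100]),round(ce[1]))
rect('sq',.405,.28,.08,lambda h:h[:,1]<60)
rect('rd',.62,-.108,.065,lambda h:h[:,1]<80)
rect('ob',.415,-.25,.09,lambda h:(h[:,2]>90))
rect('hex',.63,.112,.065,lambda h:h[:,1]>-1)
print(env.read_state()['ee_pos'])
```

```text
mill [(array([0.4081, 0.2851]), 184), (array([0.4091, 0.2838]), 150)]
bottle [(array([ 0.6146, -0.1087]), 243), (array([ 0.6159, -0.1103]), 255)]
millfoot [(array([0.4082, 0.2852]), 95), (array([0.4095, 0.2836]), 55)]
botbody [(array([ 0.6146, -0.1087]), 636), (array([ 0.616 , -0.1101]), 643)]
purple [(array([0.3624, 0.1665]), 196), (array([0.3643, 0.165 ]), 213)]
yel [(array([0.4577, 0.4006]), 230), (array([0.4593, 0.3984]), 157)]
tin top ((414.56884765625, -246.34133911132812), (59.519615173339844, 55.90364074707031), 45.24193572998047) 438
tin top ((412.76171875, -249.18698120117188), (56.56713104248047, 55.63629913330078), 46.0352668762207) 1001
sq 499 rect [414.38418579 265.25946045] [93. 54.] 19.3 circ [413. 266.] 51
sq 213 rect [417.27461243 246.74353027] [66. 28.] 30.3 circ [418. 246.] 33
sq 712 rect [409.30805969 282.64562988] [91. 95.] 16.6 circ [408. 282.] 61
rd 617 rect [ 627.57540894 -102.57048798] [78. 94.] 13.2 circ [ 620. -105.] 48
rd 573 rect [ 614.25813293 -117.36504364] [77. 95.] 66.7 circ [ 617. -109.] 48
rd 1190 rect [ 619.  -107.5] [97. 96.] 90.0 circ [ 619. -107.] 50
ob 510 rect [ 453.93002319 -240.48681641] [57. 79.] 7.8 circ [ 454. -242.] 44
ob 1704 rect [ 416.25597382 -249.67576599] [131.  81.] 6.7 circ [ 416. -248.] 74
ob 2214 rect [ 416.86611938 -247.81085205] [133.  83.] 7.9 circ [ 416. -248.] 75
hex 1104 rect [630.18037415 112.89836121] [98. 87.] 12.9 circ [630. 113.] 49
hex 642 rect [633.5881958  102.70009613] [96. 76.] 26.1 circ [630. 109.] 49
hex 1746 rect [630.58068085 111.14700317] [99. 91.] 12.9 circ [630. 111.] 51
[0.2929098  0.57966374 0.22588579]
```

```bash
cat > plan.py <<'E'
import sys,time
from h import *
from scipy.spatial.transform import Rotation as Ro
x,y,z,yaw=map(float,sys.argv[1:5])
s=env.read_state();R=Ro.from_euler('xyz',s['orientation'])
d=R.inv().apply(np.array([x,y,z])-s['ee_pos'])
a=np.degrees(s['orientation'][2])
print('t',round(s['t'],2),'pos',s['ee_pos'].round(4),'rpy',np.degrees(s['orientation']).round(1),'w',round(s['width'],4),'q',s['joint_positions'].round(2))
print('tool shift mm',(d*1000).round(1),'tool turn deg',round(-((yaw-a+90)%180-90),1))
E
python3 - <<'E'
import cv2,numpy as np
a=cv2.imread('pics/scene0.png')
b=[cv2.resize(a[v-45:v+45,u-40:u+40],(240,270),interpolation=cv2.INTER_CUBIC) for u,v in((363,160),(144,172),(195,220))]
cv2.imwrite('pics/crop.png',np.hstack(b))
E
python3 plan.py .4086 .2845 .2 135.5
```

```text
t 0.15 pos [0.2929 0.5797 0.2259] rpy [-179.9   -0.   153.2] w 0.092 q [-0.84  0.5  -0.43  1.55  0.22  1.14 -0.21]
tool shift mm [-236.4 -211.2   26.2] tool turn deg 17.7
```

View pics/crop.png

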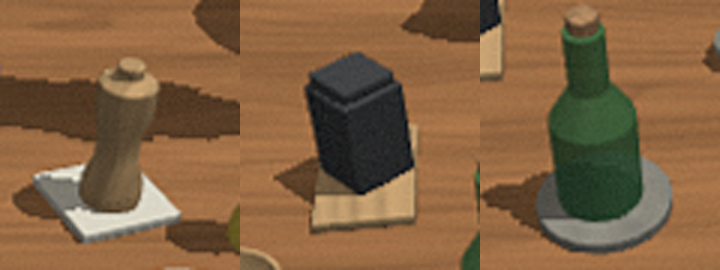

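The crop confirms the pale wood mill on the white tile (125,140), the dark tin on the board (355,125) and the green bottle on the grey round (595,120).

```bash
python3 -m crank '[[-1,-0.047,-0.042,0,0],[-1,-0.047,-0.042,0,0],[-1,-0.047,-0.042,0,0],[-1,-0.047,-0.042,0,0],[-1,-0.047,-0.042,0,0]]' 40; python3 -m crank '[[-1,0,0,0.005,9],[-1,0,0,0.005,8.7],[-1,0,0,0,0],[-1,0,0,0,0],[-1,0,0,0,0]]'; python3 plan.py .4086 .2845 .089 135.5
```

```text
t: 0.78
ee_pos: [0.4076, 0.2872, 0.2267]
orientation: [3.141, 0.0, 2.674]
contact_force: [1.1, 0.1, -0.1]
width: 0.0918
grasp_force: 0.0
t: 1.4
ee_pos: [0.4071, 0.2896, 0.2169]
orientation: [3.141, -0.0, 2.367]
contact_force: [0.3, 0.7, 0.3]
width: 0.0919
grasp_force: 0.0
t 1.4 pos [0.4071 0.2896 0.2169] rpy [180.   -0.  135.6] w 0.0919 q [-0.39  0.23 -0.32  1.94  0.08  0.99  0.05]
tool shift mm [ -4.6  -2.6 127.9] tool turn deg 0.1
```

```bash
python3 -m crank '[[-1,-0.0046,-0.0026,0,0],[-1,0,0,0.04,0],[-1,0,0,0.04,0],[-1,0,0,0.025,0],[-1,0,0,0.023,0]]'; python3 -m crank '[[-1,0,0,0,0],[-1,0,0,0,0],[-1,0,0,0,0],[-1,0,0,0,0],[-1,0,0,0,0]]'; python3 plan.py .4086 .2845 .089 135.5
```

```text
t: 2.02
ee_pos: [0.4086, 0.2837, 0.0877]
orientation: [-3.141, -0.0, 2.365]
contact_force: [0.7, 0.1, 1.0]
width: 0.0914
grasp_force: 0.0
t: 2.65
ee_pos: [0.4089, 0.2843, 0.0892]
orientation: [3.141, 0.0, 2.365]
contact_force: [-0.3, -0.8, 0.1]
width: 0.0919
grasp_force: 0.0
t 2.65 pos [0.4089 0.2843 0.0892] rpy [180.    0.  135.5] w 0.0919 q [-0.42  0.41 -0.28  2.04  0.17  0.71 -0.02]
tool shift mm [ 0.3 -0.1  0.2] tool turn deg -0.0
```

```bash
Z='[1,0,0,0,0]'; python3 -m crank '[[1,0,0,0,0],[1,0,0,0,0],[1,0,0,0,0],[1,0,0,0,0],[1,0,0,0,0]]' 30; python3 -m crank '[[1,0,0,-0.01,0],[1,0,0,-0.025,0],[1,0,0,-0.025,0],[1,0,0,-0.02,0],[1,0,0,0,0]]'; python3 plan.py .630 .111 .169 135.5
```

```text
t: 3.28
ee_pos: [0.4087, 0.2843, 0.0887]
orientation: [3.141, -0.0, 2.365]
contact_force: [0.1, 0.7, -1.5]
width: 0.0471
grasp_force: 30.0
t: 3.9
ee_pos: [0.4096, 0.2849, 0.1704]
orientation: [3.138, 0.001, 2.365]
contact_force: [0.4, 0.3, -2.7]
width: 0.0474
grasp_force: 30.0
t 3.9 pos [0.4096 0.2849 0.1704] rpy [179.8   0.  135.5] w 0.0474 q [-0.39  0.28 -0.31  1.98  0.11  0.89  0.03]
tool shift mm [-279.1   30.5    1.8] tool turn deg -0.0
```

```bash
python3 -m crank '[[1,-0.02,0.002,0,0],[1,-0.035,0.004,0,0],[1,-0.04,0.005,0,0],[1,-0.04,0.005,0,0],[1,-0.04,0.005,0,0]]'; python3 -m crank '[[1,-0.04,0.004,0,0],[1,-0.035,0.003,0,0],[1,-0.02,0.002,0,0],[1,-0.009,0,0,0],[1,0,0,0,0]]';  python3 -m crank '[[1,0,0,0,0],[1,0,0,0,0],[1,0,0,0,0],[1,0,0,0,0],[1,0,0,0,0]]'; python3 plan.py .630 .111 .0895 135.5
```

```text
t: 4.53
ee_pos: [0.5482, 0.1753, 0.1674]
orientation: [-3.14, -0.001, 2.365]
contact_force: [0.2, 0.8, -2.6]
width: 0.0474
grasp_force: 30.0
t: 5.15
ee_pos: [0.628, 0.1104, 0.1682]
orientation: [-3.141, -0.001, 2.365]
contact_force: [-0.2, 0.3, -2.7]
width: 0.0472
grasp_force: 30.0
t: 5.78
ee_pos: [0.6286, 0.11, 0.1688]
orientation: [3.142, 0.0, 2.365]
contact_force: [-0.7, -0.1, -1.8]
width: 0.0473
grasp_force: 30.0
t 5.78 pos [0.6286 0.11   0.1688] rpy [180.    0.  135.5] w 0.0473 q [-0.07  0.51 -0.2   1.64  0.11  1.    0.49]
tool shift mm [-0.3  1.7 79.3] tool turn deg -0.0
```

```bash
python3 -m crank '[[1,0,0.0015,0.03,0],[1,0,0,0.03,0],[1,0,0,0.011,0],[1,0,0,0.006,0],[1,0,0,0.002,0]]'; python3 -m crank '[[1,0,0,0.0005,0],[1,0,0,0,0],[1,0,0,0,0],[1,0,0,0,0],[1,0,0,0,0]]'; python3 plan.py .630 .111 .0892 135.5
```

```text
t: 6.4
ee_pos: [0.6303, 0.1112, 0.0903]
orientation: [3.141, 0.001, 2.365]
contact_force: [0.7, 0.1, -3.0]
width: 0.0474
grasp_force: 30.0
t: 7.02
ee_pos: [0.6297, 0.1111, 0.0893]
orientation: [3.142, 0.0, 2.365]
contact_force: [-0.1, -0.5, -2.8]
width: 0.0475
grasp_force: 30.0
t 7.03 pos [0.6297 0.1111 0.0893] rpy [180.    0.  135.5] w 0.0475 q [-0.08  0.61 -0.18  1.69  0.14  0.86  0.47]
tool shift mm [-0.2  0.1  0.1] tool turn deg -0.0
```

Weight is still carried, so I nudge down until the force changes, then release.

```bash
python3 -m crank '[[1,0,0,0.0007,0],[1,0,0,0.0005,0],[1,0,0,0,0],[1,0,0,0,0],[1,0,0,0,0]]';python3 -m crank '[[-1,0,0,0,0],[-1,0,0,0,0],[-1,0,0,0,0],[-1,0,0,0,0],[-1,0,0,0,0]]'; python3 -m crank '[[-1,0,0,-0.02,0],[-1,0,0,-0.04,0],[-1,0,0,-0.04,0],[-1,0,0,-0.03,0],[-1,0,0,0,0]]'; python3 plan.py .4137 -.2478 .218 135.5
python3 - <<'E'
from h import *
from scipy.optimize import least_squares
for n,dz in(('scene',.0015),('side',-.0012)):
    im,d,c=grab(n,n+'1.png');p=cloud(d,c)[d>0]-[0,0,dz]
    m=(np.hypot(p[:,0]-.63,p[:,1]-.111)<.04)&(p[:,2]>.096)&(p[:,2]<.12);P=p[m]
    print(n,least_squares(lambda q:np.hypot(P[:,0]-q[0],P[:,1]-q[1])-.024,[.63,.11],loss='soft_l1',f_scale=.002).x,len(P))
    m=(np.hypot(p[:,0]-.63,p[:,1]-.111)<.01);print(p[m,2].max())
E
```

```text
t: 7.65
ee_pos: [0.63, 0.1111, 0.0887]
orientation: [3.141, 0.0, 2.365]
contact_force: [-1.9, -0.6, 5.9]
width: 0.0475
grasp_force: 30.0
t: 8.28
ee_pos: [0.6297, 0.1111, 0.0879]
orientation: [-3.142, -0.0, 2.365]
contact_force: [0.3, -0.3, -0.2]
width: 0.0904
grasp_force: 0.0
t: 8.9
ee_pos: [0.6321, 0.1117, 0.2229]
orientation: [3.135, 0.004, 2.365]
contact_force: [-0.1, 0.6, -0.2]
width: 0.0916
grasp_force: 0.0
t 8.9 pos [0.6321 0.1117 0.2229] rpy [179.6   0.3 135.5] w 0.0916 q [-0.07  0.46 -0.2   1.59  0.1   1.1   0.5 ]
tool shift mm [ -96.2 -409.5    2.7] tool turn deg -0.0
scene [0.62914846 0.11216118] 227
0.14019602976925166
side [0.63043034 0.11044663] 181
0.37524478484336105
```

```bash
python3 -m crank '[[-1,-0.012,-0.051,0,0],[-1,-0.012,-0.051,0,0],[-1,-0.012,-0.051,0,0],[-1,-0.012,-0.051,0,0],[-1,-0.012,-0.051,0,0]]'; python3 -m crank '[[-1,-0.012,-0.051,0,0],[-1,-0.012,-0.051,0,0],[-1,-0.012,-0.051,0,0],[-1,0,0,0,0],[-1,0,0,0,0]]'; python3 plan.py .4137 -.2478 .055 135.5
```

```text
t: 9.62
ee_pos: [0.4917, -0.1141, 0.2168]
orientation: [-3.14, -0.002, 2.365]
contact_force: [0.8, -1.1, 0.5]
width: 0.0919
grasp_force: 0.0
t: 10.25
ee_pos: [0.4119, -0.2465, 0.2172]
orientation: [3.142, -0.002, 2.365]
contact_force: [0.4, 0.0, 0.3]
width: 0.0919
grasp_force: 0.0
t 10.25 pos [ 0.4119 -0.2465  0.2172] rpy [ 1.800e+02 -1.000e-01  1.355e+02] w 0.0919 q [ 0.5   0.18 -0.02  1.99  0.    0.98  1.27]
tool shift mm [ -2.5   0.3 162.2] tool turn deg -0.0
```

```bash
python3 -m crank '[[-1,-0.002,0,0.02,0],[-1,0,0,0.04,0],[-1,0,0,0.04,0],[-1,0,0,0.03,0],[-1,0,0,0.02,0]]'; python3 -m crank '[[-1,0,0,0.0122,0],[-1,0,0,0,0],[-1,0,0,0,0],[-1,0,0,0,0],[-1,0,0,0,0]]';  python3 plan.py .4137 -.2478 .055 135.5; python3 -m crank '[[1,0,0,0,0],[1,0,0,0,0],[1,0,0,0,0],[1,0,0,0,0],[1,0,0,0,0]]' 30; python3 plan.py .4137 -.2478 .055 135.5
```

```text
t: 10.88
ee_pos: [0.4138, -0.2459, 0.066]
orientation: [3.141, -0.003, 2.368]
contact_force: [-0.8, -0.1, -0.4]
width: 0.092
grasp_force: 0.0
t: 11.5
ee_pos: [0.414, -0.2489, 0.0565]
orientation: [3.141, 0.001, 2.365]
contact_force: [0.6, 0.0, 0.6]
width: 0.0919
grasp_force: 0.0
t 11.5 pos [ 0.414  -0.2489  0.0565] rpy [1.800e+02 1.000e-01 1.355e+02] w 0.0919 q [ 0.5   0.43 -0.02  2.1   0.01  0.61  1.27]
tool shift mm [1.  0.6 1.5] tool turn deg -0.0
t: 12.12
ee_pos: [0.4139, -0.2485, 0.0558]
orientation: [3.141, 0.0, 2.365]
contact_force: [0.8, -0.2, 0.3]
width: 0.0561
grasp_force: 30.0
t 12.12 pos [ 0.4139 -0.2485  0.0558] rpy [180.    0.  135.5] w 0.0561 q [ 0.5   0.43 -0.02  2.1   0.01  0.61  1.27]
tool shift mm [0.7 0.3 0.8] tool turn deg 0.0
```

```bash
python3 -m crank '[[1,0,0,-0.015,0],[1,0,0,-0.03,0],[1,0,0,-0.04,0],[1,0,0,-0.04,0],[1,0,0,-0.025,0]]'; python3 -m crank '[[1,0,0,-0.01,0],[1,0,0,0,0],[1,0,0,0,0],[1,0,0,0,0],[1,0,0,0,0]]'; python3 plan.py .5 .02 .2156 135.5
```

```text
t: 12.75
ee_pos: [0.4138, -0.2489, 0.2085]
orientation: [3.141, 0.002, 2.365]
contact_force: [0.1, -0.4, -3.5]
width: 0.0559
grasp_force: 30.0
t: 13.38
ee_pos: [0.4132, -0.2484, 0.215]
orientation: [-3.141, -0.002, 2.365]
contact_force: [-0.4, 1.1, -3.0]
width: 0.0558
grasp_force: 30.0
t 13.38 pos [ 0.4132 -0.2484  0.215 ] rpy [-1.800e+02 -1.000e-01  1.355e+02] w 0.0558 q [ 0.5   0.19 -0.02  1.98  0.    0.97  1.28]
tool shift mm [126.2 252.3  -0.5] tool turn deg -0.0
```

```bash
python3 -m crank '[[1,0.01,0.02,0,0],[1,0.017,0.034,0,0],[1,0.02,0.04,0,0],[1,0.02,0.04,0,0],[1,0.02,0.04,0,0]]'; python3 -m crank '[[1,0.02,0.04,0,0],[1,0.02,0.038,0,0],[1,0,0,0,0],[1,0,0,0,0],[1,0,0,0,0]]'; python3 plan.py .409 .283 .2156 135.5
```

```text
t: 14.0
ee_pos: [0.4738, -0.0622, 0.2156]
orientation: [-3.142, -0.0, 2.365]
contact_force: [1.0, 0.4, -2.3]
width: 0.0562
grasp_force: 30.0
t: 14.62
ee_pos: [0.4993, 0.0188, 0.2155]
orientation: [-3.141, -0.0, 2.363]
contact_force: [0.2, -0.2, -3.4]
width: 0.0557
grasp_force: 30.0
t 14.62 pos [0.4993 0.0188 0.2155] rpy [-179.9   -0.   135.4] w 0.0557 q [ 0.11  0.22 -0.23  1.94  0.06  0.99  0.64]
tool shift mm [ 2.499e+02  1.246e+02 -1.000e-01] tool turn deg -0.1
```

```bash
python3 -m crank '[[1,0.02,0.01,0,0],[1,0.034,0.017,0,0],[1,0.04,0.02,0,0],[1,0.04,0.02,0,0],[1,0.04,0.02,0,0]]'; python3 -m crank '[[1,0.04,0.02,0,0],[1,0.026,0.013,0,0],[1,0.01,0.005,0,0],[1,0,0,0,0],[1,0,0,0,0]]';  python3 -m crank '[[1,0,0,0.02,0],[1,0,0,0.03,0],[1,0,0,0.03,0],[1,0,0,0.025,0],[1,0,0,0.02,0]]'; python3 plan.py .409 .283 .0556 135.5
```

```text
t: 15.25
ee_pos: [0.4364, 0.2041, 0.216]
orientation: [3.141, 0.001, 2.362]
contact_force: [0.0, 0.6, -2.2]
width: 0.056
grasp_force: 30.0
t: 15.88
ee_pos: [0.4098, 0.2826, 0.2156]
orientation: [-3.141, 0.001, 2.362]
contact_force: [0.9, -0.0, -2.5]
width: 0.0551
grasp_force: 30.0
t: 16.5
ee_pos: [0.4097, 0.2825, 0.0897]
orientation: [-3.14, 0.001, 2.362]
contact_force: [0.5, 0.3, -3.1]
width: 0.0557
grasp_force: 30.0
t 16.5 pos [0.4097 0.2825 0.0897] rpy [-179.9    0.   135.3] w 0.0557 q [-0.35  0.42 -0.37  2.04  0.23  0.72 -0.07]
tool shift mm [ 0.9 -0.1 34.1] tool turn deg -0.2
```

```bash
python3 -m crank '[[1,0,0,0.015,0],[1,0,0,0.010,0],[1,0,0,0.006,0],[1,0,0,0.003,0],[1,0,0,0,0]]'; python3 -m crank '[[1,0,0,0,0],[1,0,0,0.0007,0],[1,0,0,0,0],[1,0,0,0,0],[1,0,0,0,0]]'; python3 plan.py .409 .283 .0556 135.5
```

```text
t: 17.12
ee_pos: [0.4091, 0.2847, 0.057]
orientation: [3.141, 0.0, 2.365]
contact_force: [-0.0, -0.6, -2.7]
width: 0.0559
grasp_force: 30.0
t: 17.75
ee_pos: [0.409, 0.2846, 0.0561]
orientation: [3.142, -0.0, 2.365]
contact_force: [-0.0, -0.6, -2.8]
width: 0.0559
grasp_force: 30.0
t 17.75 pos [0.409  0.2846 0.0561] rpy [180.   -0.  135.5] w 0.0559 q [-0.37  0.48 -0.35  2.05  0.26  0.65 -0.1 ]
tool shift mm [-1.1 -1.1  0.5] tool turn deg 0.0
```

```bash
python3 -m crank '[[1,-0.001,-0.001,0.0006,0],[1,0,0,0.0005,0],[1,0,0,0,0],[1,0,0,0,0],[1,0,0,0,0]]'; python3 -m crank '[[-1,0,0,0,0],[-1,0,0,0,0],[-1,0,0,0,0],[-1,0,0,0,0],[-1,0,0,0,0]]'; python3 -m crank '[[-1,0,0,-0.015,0],[-1,0,0,-0.03,0],[-1,0,0,-0.04,0],[-1,0,0,-0.06,0],[-1,0,0,-0.03,0]]'; python3 plan.py .6153 -.1095 .23 135.5
python3 - <<'E'
from h import *
for n,dz in(('scene',.0015),('side',-.0012)):
    im,d,c=grab(n,n+'2.png');p=cloud(d,c)[d>0]-[0,0,dz]
    P=p[(np.hypot(p[:,0]-.409,p[:,1]-.283)<.06)&(p[:,2]>.088)&(p[:,2]<.115)]
    print(n,cv2.minAreaRect(P[:,:2].astype(np.float32)*1000),np.percentile(P[:,2],90))
E
```

```text
t: 18.38
ee_pos: [0.4091, 0.2839, 0.0558]
orientation: [3.141, -0.0, 2.365]
contact_force: [-1.6, 0.5, 5.5]
width: 0.056
grasp_force: 30.0
t: 19.0
ee_pos: [0.4089, 0.2831, 0.0549]
orientation: [-3.141, -0.0, 2.365]
contact_force: [0.1, -0.8, 0.5]
width: 0.0916
grasp_force: 0.0
t: 19.62
ee_pos: [0.41, 0.2843, 0.2344]
orientation: [3.136, 0.001, 2.365]
contact_force: [0.1, -0.5, -0.3]
width: 0.0919
grasp_force: 0.0
t 19.62 pos [0.41   0.2843 0.2344] rpy [1.797e+02 1.000e-01 1.355e+02] w 0.0919 q [-0.28  0.21 -0.43  1.92  0.1   1.03  0.04]
tool shift mm [-422.4 -137.1    4.2] tool turn deg 0.0
scene ((408.7131652832031, 283.4436950683594), (58.12876510620117, 55.81917953491211), 44.99493408203125) 0.10603705881815206
side ((406.8586120605469, 281.361083984375), (57.27042770385742, 57.782798767089844), 48.883018493652344) 0.10537381192040098
```

View pics/scene2.png

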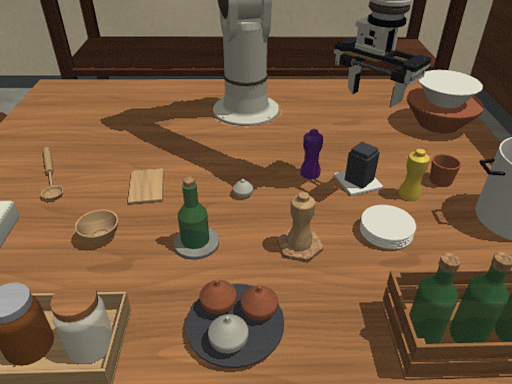

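The tin stands on the tile (362,165), the mill on the hex mat (301,225), and the board at (146,185) is free. The bottle is next.

```bash
python3 -m crank '[[-1,-0.053,-0.017,0,0],[-1,-0.053,-0.017,0,0],[-1,-0.053,-0.017,0,0],[-1,-0.053,-0.017,0,0],[-1,-0.053,-0.017,0,0]]'; python3 -m crank '[[-1,-0.053,-0.017,0,0],[-1,-0.053,-0.017,0,0],[-1,-0.051,-0.018,0,0],[-1,0,0,0,0],[-1,0,0,0,0]]'; python3 plan.py .6153 -.1095 .116 135.5
```

```text
t: 20.35
ee_pos: [0.5385, 0.0352, 0.2299]
orientation: [-3.141, -0.0, 2.365]
contact_force: [0.0, -0.1, -0.6]
width: 0.092
grasp_force: 0.0
t: 20.98
ee_pos: [0.6132, -0.1097, 0.2293]
orientation: [-3.141, -0.002, 2.365]
contact_force: [0.1, 0.5, -0.3]
width: 0.0914
grasp_force: 0.0
t 20.98 pos [ 0.6132 -0.1097  0.2293] rpy [-1.800e+02 -1.000e-01  1.355e+02] w 0.0914 q [ 0.27  0.42 -0.18  1.63  0.08  1.1   0.86]
tool shift mm [ -1.6   1.6 113.3] tool turn deg -0.0
```

```bash
python3 -m crank '[[-1,-0.0016,0.0016,0.015,0],[-1,0,0,0.03,0],[-1,0,0,0.03,0],[-1,0,0,0.025,0],[-1,0,0,0.0133,0]]'; python3 -m crank '[[-1,0,0,0,0],[-1,0,0,0,0],[-1,0,0,0,0],[-1,0,0,0,0],[-1,0,0,0,0]]';  python3 plan.py .6153 -.1095 .116 135.5; python3 -m crank '[[1,0,0,0,0],[1,0,0,0,0],[1,0,0,0,0],[1,0,0,0,0],[1,0,0,0,0]]' 30; python3 -m crank '[[1,0,0,0,0],[1,0,0,0,0],[1,0,0,0,0],[1,0,0,0,0],[1,0,0,0,0]]'; python3 plan.py .6153 -.1095 .116 135.5
```

```text
t: 21.6
ee_pos: [0.6147, -0.1085, 0.1145]
orientation: [-3.14, -0.003, 2.367]
contact_force: [-0.3, -0.9, -0.0]
width: 0.0917
grasp_force: 0.0
t: 22.22
ee_pos: [0.6164, -0.1105, 0.1172]
orientation: [3.141, 0.001, 2.365]
contact_force: [-0.3, 0.6, -0.9]
width: 0.0916
grasp_force: 0.0
t 22.23 pos [ 0.6164 -0.1105  0.1172] rpy [180.    0.  135.5] w 0.0916 q [ 0.26  0.55 -0.16  1.71  0.11  0.89  0.84]
tool shift mm [ 1.5 -0.1  1.2] tool turn deg -0.0
t: 22.85
ee_pos: [0.6162, -0.1103, 0.1167]
orientation: [-3.142, -0.0, 2.365]
contact_force: [-0.3, -0.3, -0.7]
width: 0.0463
grasp_force: 0.0
t: 23.48
ee_pos: [0.6162, -0.1103, 0.1167]
orientation: [3.141, -0.0, 2.365]
contact_force: [0.2, 0.5, -0.9]
width: 0.0278
grasp_force: 30.0
t 23.48 pos [ 0.6162 -0.1103  0.1167] rpy [180.   -0.  135.5] w 0.0278 q [ 0.25  0.55 -0.16  1.71  0.11  0.89  0.84]
tool shift mm [ 1.2 -0.1  0.7] tool turn deg 0.0
```

```bash
python3 -m crank '[[1,0,0,-0.012,0],[1,0,0,-0.025,0],[1,0,0,-0.025,0],[1,0,0,-0.02,0],[1,0,0,-0.008,0]]'; python3 plan.py .4165 -.248 .207 135.5
```

```text
t: 24.1
ee_pos: [0.6168, -0.1106, 0.2085]
orientation: [3.14, 0.002, 2.365]
contact_force: [0.3, -0.3, -2.2]
width: 0.0274
grasp_force: 30.0
t 24.1 pos [ 0.6168 -0.1106  0.2085] rpy [1.799e+02 1.000e-01 1.355e+02] w 0.0274 q [ 0.26  0.45 -0.17  1.64  0.09  1.06  0.86]
tool shift mm [  46.5 -238.4    1.2] tool turn deg -0.0
```

```bash
python3 -m crank '[[1,0.003,-0.015,0,0],[1,0.005,-0.025,0,0],[1,0.007,-0.035,0,0],[1,0.008,-0.04,0,0],[1,0.008,-0.04,0,0]]'; python3 -m crank '[[1,0.007,-0.035,0,0],[1,0.005,-0.028,0,0],[1,0.003,-0.015,0,0],[1,0.0005,-0.0054,0,0],[1,0,0,0,0]]'; python3 -m crank '[[1,0,0,0.02,0],[1,0,0,0.025,0],[1,0,0,0.02,0],[1,0,0,0.01,0],[1,0,0,0.005,0]]';  python3 plan.py .4165 -.248 .1167 135.5
```

```text
t: 24.72
ee_pos: [0.4823, -0.2002, 0.2054]
orientation: [-3.14, -0.002, 2.364]
contact_force: [0.2, -0.5, -1.9]
width: 0.0278
grasp_force: 30.0
t: 25.35
ee_pos: [0.4163, -0.2475, 0.2066]
orientation: [3.141, -0.0, 2.365]
contact_force: [0.3, 0.7, -2.9]
width: 0.0273
grasp_force: 30.0
t: 25.98
ee_pos: [0.4165, -0.2473, 0.1263]
orientation: [3.141, -0.0, 2.366]
contact_force: [0.3, -0.6, -2.6]
width: 0.0277
grasp_force: 30.0
t 25.98 pos [ 0.4165 -0.2473  0.1263] rpy [180.   -0.  135.6] w 0.0277 q [ 0.56  0.32 -0.1   2.05  0.04  0.77  1.24]
tool shift mm [-0.5 -0.5  9.6] tool turn deg 0.1
```

```bash
python3 -m crank '[[1,0,0,0.005,0],[1,0,0,0.003,0],[1,0,0,0,0],[1,0,0,0,0],[1,0,0,0,0]]'; python3 -m crank '[[1,0,0,0.0006,0],[1,0,0,0.0004,0],[1,0,0,0,0],[1,0,0,0,0],[1,0,0,0,0]]'; python3 plan.py .4165 -.248 .1167 135.5
```

```text
t: 26.6
ee_pos: [0.4161, -0.2479, 0.119]
orientation: [3.141, 0.001, 2.365]
contact_force: [1.2, 0.2, -3.5]
width: 0.0274
grasp_force: 30.0
t: 27.22
ee_pos: [0.4159, -0.2478, 0.1177]
orientation: [3.142, -0.0, 2.365]
contact_force: [-0.2, -0.1, -4.0]
width: 0.0279
grasp_force: 30.0
t 27.23 pos [ 0.4159 -0.2478  0.1177] rpy [180.   -0.  135.5] w 0.0279 q [ 0.56  0.33 -0.1   2.06  0.05  0.75  1.23]
tool shift mm [-0.5  0.2  1. ] tool turn deg 0.0
```

```bash
python3 -m crank '[[1,0,0,0.0006,0],[1,0,0,0.0005,0],[1,0,0,0,0],[1,0,0,0,0],[1,0,0,0,0]]'; python3 -m crank '[[1,0,0,0.0004,0],[1,0,0,0,0],[1,0,0,0,0],[1,0,0,0,0],[1,0,0,0,0]]'
```

```text
t: 27.85
ee_pos: [0.416, -0.2478, 0.1166]
orientation: [3.142, 0.0, 2.365]
contact_force: [0.5, -0.3, -2.4]
width: 0.0277
grasp_force: 30.0
t: 28.48
ee_pos: [0.4162, -0.2479, 0.1166]
orientation: [3.141, 0.001, 2.365]
contact_force: [-0.1, 1.6, 5.6]
width: 0.0275
grasp_force: 30.0
```

Contact. Next I release, rise and check.

```bash
python3 -m crank '[[-1,0,0,0,0],[-1,0,0,0,0],[-1,0,0,0,0],[-1,0,0,0,0],[-1,0,0,0,0]]'; python3 -m crank '[[-1,0,0,-0.015,0],[-1,0,0,-0.025,0],[-1,0,0,-0.03,0],[-1,0,0,-0.03,0],[-1,0,0,-0.015,0]]'; python3 plan.py .6300 .1112 .22 135.5
python3 - <<'E'
from h import *
from scipy.optimize import least_squares
for n,dz in(('scene',.0015),('side',-.0012)):
    im,d,c=grab(n,n+'3.png');p=cloud(d,c)[d>0]-[0,0,dz]
    for x,y,R,r,z0,z1 in((.4165,-.248,.03,.045,.02,.08),(.4165,-.248,.014,.025,.112,.153),(.63,.111,.024,.04,.096,.12)):
        P=p[(np.hypot(p[:,0]-x,p[:,1]-y)<r)&(p[:,2]>z0)&(p[:,2]<z1)]
        print(n,least_squares(lambda q:np.hypot(P[:,0]-q[0],P[:,1]-q[1])-R,[x,y],loss='soft_l1',f_scale=.002).x.round(4),len(P))
    P=p[(np.hypot(p[:,0]-.619,p[:,1]+.1075)<.053)&(p[:,2]>.004)&(p[:,2]<.016)]
    print('round',np.round(cv2.minEnclosingCircle(P[:,:2].astype(np.float32)*1000),1) if 0 else cv2.minEnclosingCircle(P[:,:2].astype(np.float32)*1000),P[:,:2].mean(0))
E
```

```text
t: 29.1
ee_pos: [0.4159, -0.2478, 0.1161]
orientation: [-3.142, -0.0, 2.365]
contact_force: [-0.6, 0.2, -0.2]
width: 0.073
grasp_force: 0.0
t: 29.72
ee_pos: [0.4169, -0.2483, 0.2338]
orientation: [3.141, 0.003, 2.365]
contact_force: [0.6, -0.0, -1.0]
width: 0.0918
grasp_force: 0.0
t 29.73 pos [ 0.4169 -0.2483  0.2338] rpy [179.9   0.2 135.5] w 0.0918 q [ 0.57  0.17 -0.1   1.96  0.02  1.01  1.26]
tool shift mm [100.  405.8  13.8] tool turn deg 0.0
scene [ 0.4139 -0.2466] 533
scene [ 0.4143 -0.2465] 195
scene [0.6292 0.1121] 226
round ((617.2406616210938, -106.54243469238281), 48.92529296875) [ 0.62133332 -0.10597666]
side [ 0.4153 -0.2477] 789
side [ 0.4153 -0.2478] 322
side [0.6294 0.1102] 85
round ((616.8743286132812, -108.47917938232422), 49.43866729736328) [ 0.61601366 -0.1124245 ]
```

```bash
python3 -m crank '[[-1,0.0125,0.0507,0,0],[-1,0.0125,0.0507,0,0],[-1,0.0125,0.0507,0,0],[-1,0.0125,0.0507,0,0],[-1,0.0125,0.0507,0,0]]'; python3 -m crank '[[-1,0.0125,0.0507,0,0],[-1,0.0125,0.0507,0,0],[-1,0.0125,0.0507,0,0],[-1,0,0,0,0],[-1,0,0,0,0]]'; python3 plan.py .6298 .1112 .0885 135.5
```

```text
t: 30.45
ee_pos: [0.5489, -0.0218, 0.2298]
orientation: [-3.14, -0.002, 2.365]
contact_force: [0.6, -0.2, -0.8]
width: 0.0919
grasp_force: 0.0
t: 31.08
ee_pos: [0.628, 0.1111, 0.2295]
orientation: [-3.139, -0.001, 2.365]
contact_force: [-0.3, -0.8, -0.3]
width: 0.0919
grasp_force: 0.0
t 31.07 pos [0.628  0.1111 0.2295] rpy [-1.798e+02 -1.000e-01  1.355e+02] w 0.0919 q [ 0.    0.46 -0.3   1.58  0.15  1.12  0.46]
tool shift mm [ -1.4   1.7 141. ] tool turn deg 0.0
```

```bash
python3 -m crank '[[-1,-0.0012,0.0014,0.02,0],[-1,0,0,0.04,0],[-1,0,0,0.04,0],[-1,0,0,0.03,0],[-1,0,0,0.011,0]]'; python3 -m crank '[[-1,0,0,0,0],[-1,0,0,0,0],[-1,0,0,0,0],[-1,0,0,0,0],[-1,0,0,0,0]]'; python3 plan.py .6298 .1112 .0885 135.5; python3 -m crank '[[1,0,0,0,0],[1,0,0,0,0],[1,0,0,0,0],[1,0,0,0,0],[1,0,0,0,0]]' 30; python3 -m crank '[[1,0,0,0,0],[1,0,0,-0.015,0],[1,0,0,-0.025,0],[1,0,0,-0.025,0],[1,0,0,-0.015,0]]'; python3 plan.py .618 -.1075 .1685 135.5
```

```text
t: 31.7
ee_pos: [0.6284, 0.1095, 0.0869]
orientation: [-3.137, -0.003, 2.363]
contact_force: [-0.5, -0.3, 0.9]
width: 0.092
grasp_force: 0.0
t: 32.33
ee_pos: [0.631, 0.1118, 0.0907]
orientation: [3.141, 0.0, 2.365]
contact_force: [0.4, 0.7, -0.1]
width: 0.0922
grasp_force: 0.0
t 32.33 pos [0.631  0.1118 0.0907] rpy [180.    0.  135.5] w 0.0922 q [-0.02  0.62 -0.27  1.68  0.2   0.87  0.42]
tool shift mm [ 0.4 -1.3  2.2] tool turn deg 0.0
t: 32.95
ee_pos: [0.6307, 0.1117, 0.0901]
orientation: [-3.141, -0.0, 2.365]
contact_force: [0.5, 0.1, -0.2]
width: 0.0475
grasp_force: 30.0
t: 33.58
ee_pos: [0.6314, 0.112, 0.1723]
orientation: [3.14, 0.001, 2.365]
contact_force: [0.1, 0.4, -2.1]
width: 0.0471
grasp_force: 30.0
t 33.58 pos [0.6314 0.112  0.1723] rpy [1.799e+02 1.000e-01 1.355e+02] w 0.0471 q [-0.    0.52 -0.29  1.63  0.17  1.01  0.44]
tool shift mm [-144.3 -165.9    3.7] tool turn deg 0.0
```

Resting TCP height for the mill is now about 0.090.

```bash
python3 -m crank '[[1,-0.013,-0.015,0,0],[1,-0.022,-0.025,0,0],[1,-0.027,-0.031,0,0],[1,-0.027,-0.031,0,0],[1,-0.023,-0.027,0,0]]'; python3 -m crank '[[1,-0.018,-0.021,0,0],[1,-0.0143,-0.0159,0,0],[1,0,0,0,0],[1,0,0,0,0],[1,0,0,0,0]]'; python3 -m crank '[[1,0,0,0.02,0],[1,0,0,0.025,0],[1,0,0,0.015,0],[1,0,0,0.007,0],[1,0,0,0.003,0]]'; python3 plan.py .618 -.1075 .0901 135.5
```

```text
t: 34.2
ee_pos: [0.6185, -0.0629, 0.1687]
orientation: [-3.139, -0.001, 2.362]
contact_force: [0.6, -0.5, -2.5]
width: 0.0472
grasp_force: 30.0
t: 34.83
ee_pos: [0.6176, -0.1056, 0.1702]
orientation: [3.141, -0.001, 2.368]
contact_force: [0.2, -0.4, -3.4]
width: 0.047
grasp_force: 30.0
t: 35.45
ee_pos: [0.6175, -0.1076, 0.0998]
orientation: [-3.142, -0.0, 2.365]
contact_force: [-0.1, -0.3, -2.3]
width: 0.0472
grasp_force: 30.0
t 35.45 pos [ 0.6175 -0.1076  0.0998] rpy [-180.    -0.   135.5] w 0.0472 q [ 0.3   0.58 -0.23  1.71  0.17  0.87  0.79]
tool shift mm [-0.3  0.4  9.7] tool turn deg 0.0
```

```bash
python3 -m crank '[[1,0,0,0.005,0],[1,0,0,0.003,0],[1,0,0,0,0],[1,0,0,0,0],[1,0,0,0,0]]'; python3 -m crank '[[1,0,0,0.0007,0],[1,0,0,0.0005,0],[1,0,0,0,0],[1,0,0,0,0],[1,0,0,0,0]]'; python3 -m crank '[[1,0,0,0.0005,0],[1,0,0,0,0],[1,0,0,0,0],[1,0,0,0,0],[1,0,0,0,0]]'
```

```text
t: 36.08
ee_pos: [0.6176, -0.1078, 0.0925]
orientation: [3.141, 0.0, 2.365]
contact_force: [0.4, -1.1, -2.3]
width: 0.0472
grasp_force: 30.0
t: 36.7
ee_pos: [0.6174, -0.1077, 0.091]
orientation: [3.142, -0.0, 2.365]
contact_force: [0.4, 1.2, -2.4]
width: 0.0471
grasp_force: 30.0
t: 37.33
ee_pos: [0.6174, -0.1077, 0.0905]
orientation: [3.142, -0.0, 2.365]
contact_force: [-0.4, -0.2, -2.0]
width: 0.047
grasp_force: 30.0
```

```bash
python3 -m crank '[[1,0,0,0.0006,0],[1,0,0,0.0004,0],[1,0,0,0,0],[1,0,0,0,0],[1,0,0,0,0]]'; python3 -m crank '[[-1,0,0,0,0],[-1,0,0,0,0],[-1,0,0,0,0],[-1,0,0,0,0],[-1,0,0,0,0]]'; python3 -m crank '[[-1,0,0,-0.015,0],[-1,0,0,-0.03,0],[-1,0,0,-0.04,0],[-1,0,0,-0.04,0],[-1,0,0,-0.03,0]]';python3 -m crank '[[-1,0.04,0.04,0,0],[-1,0.04,0.04,0,0],[-1,0.04,0.04,0,0],[-1,0,0,0,0],[-1,0,0,0,0]]'
python3 - <<'E'
from h import *
from scipy.optimize import least_squares
for n,dz in(('scene',.0015),('side',-.0012)):
    im,d,c=grab(n,n+'4.png');p=cloud(d,c)[d>0]-[0,0,dz]
    for x,y,R,r,z0,z1 in((.618,-.1075,.024,.04,.096,.12),(.4165,-.248,.03,.045,.02,.08)):
        P=p[(np.hypot(p[:,0]-x,p[:,1]-y)<r)&(p[:,2]>z0)&(p[:,2]<z1)]
        print(n,least_squares(lambda q:np.hypot(P[:,0]-q[0],P[:,1]-q[1])-R,[x,y],loss='soft_l1',f_scale=.002).x.round(4),len(P))
E
```

```text
t: 37.95
ee_pos: [0.6176, -0.1078, 0.0901]
orientation: [3.141, 0.001, 2.365]
contact_force: [-2.3, -0.8, 5.8]
width: 0.0473
grasp_force: 30.0
t: 38.58
ee_pos: [0.6174, -0.1077, 0.0894]
orientation: [3.142, -0.0, 2.365]
contact_force: [0.4, -0.4, -0.3]
width: 0.0902
grasp_force: 0.0
t: 39.2
ee_pos: [0.6181, -0.1077, 0.248]
orientation: [3.14, 0.003, 2.365]
contact_force: [-0.2, 0.3, -0.3]
width: 0.0919
grasp_force: 0.0
t: 39.83
ee_pos: [0.6161, 0.0617, 0.2454]
orientation: [3.141, 0.001, 2.366]
contact_force: [0.9, -0.1, 0.0]
width: 0.0919
grasp_force: 0.0
scene [ 0.6159 -0.1075] 230
scene [ 0.4139 -0.2465] 531
side [ 0.6171 -0.1087] 241
side [ 0.4154 -0.2477] 772
```

View pics/scene4.png

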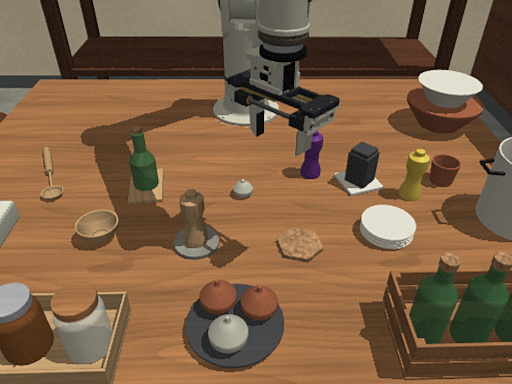

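The mill stands on the round trivet (193,222), the bottle on the board (144,165) and the tin on the tile (362,165). The hex mat (300,244) is empty and the bystanders haven't moved.

```bash
python3 -c "
from rig import env
print(env.finish_job())"
```

```text
the job is handed in; nothing more can be done
None
```

The job is handed in at about 40 s of the 136 s limit: mill on the round trivet, tin on the square one and bottle on the oblong one, each upright and about 2 mm from its middle by camera; the hand-in returned no verdict.

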